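# Load the culture imager's tray by shape and send it in

### The arm

A 7-joint arm with a two-finger parallel gripper is mounted at the origin on the work surface. World frame = base frame: x ahead of the robot, y to its left, z up, the work surface at z = 0. Lengths are in m, angles in rad, forces in N, time in s.
With the tool pointing down it reaches from about 0.35 to 0.9 m from the base axis. Payload 19.9 kg.
Tool frame: the origin (TCP) lies on the centre line of the jaws, within the pads' length; the fingertips stand 25 mm ahead of it and the grasp point (between the pads) lies 6 mm ahead of it; z points along the fingers, y is the line along which they close (so a half turn about z gives the same grasp; the last joint's range is limited). The gripper opens to 94 mm and grips with 3 to 60 N. Pads are 16 mm wide; open, the fingers measure 119 mm over their backs; the gripper's body (75 mm by 177 mm) begins 78 mm behind the grasp point.
Start: joints at [-1.153, 0.417, -0.01, 1.614, 0.005, 1.111, -0.053], TCP at [0.277, 0.56, 0.206] pointing down, gripper open.
Joint ranges: [-2.81, 2.81], [-0.39, 2.02], [-1.27, 1.25], [0.06, 2.57], [-1.19, 4.33], [0.19, 2], [-2.82, 2.82]. Speed limits (rad/s): [1.89, 1.89, 2.39, 2.39, 3.01, 3.01, 3.01].

### API

Orientations are given as a rotation vector (axis times angle).
In Python, from cell import state, snapshot, camera_model, ticket, nets gives the robot as it stands. The module is installed in compiled form; this text tells all that it offers.
- The arm moves only by the shell command python3 -m jog 'ROWS' [OPENING] [FORCE]. ROWS is JSON, a list of rows, each a list of 6 numbers: the shift along the world's x, y, z as a fraction of full scale, then the turn, a rotation vector about the world's x, y, z as a fraction of full scale. A call has 1 to 12 rows; each row shifts and turns the commanded pose from where the row before left it; what a row does not reach is not made up. Full scale, the value 1, is 0.02 m for a shift and 6 degrees for a turn. A row lasts 1/12 s, in which the tool goes at most 41.7 mm and 7.16 degrees, less where a joint would pass 70% of its speed; a pose out of reach is approached as far as the arm can. A call with a number of a shift or a turn outside -1 to 1 is refused whole. A call with a gripper value outside its range is refused whole. OPENING is the opening, from -1 (shut) to 1 (fully open), set as the call begins (- or left out, the last holds). The fingers move at their own pace and stop on an object; FORCE is the grip in N (left out, the last holds). Time passes only in rows, so rows that do not move let the fingers close. It gives the time, the measured TCP pose, the force, the opening and the grip force at its end, in the units of the state.
- state(): the state, without advancing time (a new reading comes with each control period).
- snapshot(name): name is "scene" or "top" or "wrist"; returns the picture (384x512x3 uint8, red, green, blue); there is no depth.
- camera_model(name): a dict with "K" (3x3 intrinsics, pixels), "eye" and "rotation" of the camera in the world; the wrist camera has in their place "tool_from_camera" (4x4, takes a point from camera to tool coordinates, whose origin is the TCP and whose axes are the flange's). Camera axes: x right, y up, looking along -z (the intrinsics and any distortion apply to the point x, -y, -z); pixel columns grow to the right and rows downward; lengths in m; the calibration is good to about 2 mm. A picture is of the moment at which its call begins: read the wrist's pose just before it. camera_model takes no time and is no camera call.
- ticket.finish_job(): hands the job in; it is judged then, once.
Trained networks look in the newest picture that a camera, given by its name, has taken for a name from the list of things; names that differ only in an ending like _2 or _b are one class to them, and where a whole thing is asked for, a point or a joint stands for the part that bears it (a point fixed in the world has none). Each returns a list of dicts, best first, with "confidence" (0 to 1); they miss things now and then, are a little off and sometimes report something else, mostly with a low value. They report only what shows in the picture. A call takes as long as a camera call. They do not tell look-alikes from the thing itself.
- nets.search_frame(camera, label): "xyz" ([x, y, z] in m, in world coordinates, good to about 4 mm: the middle of the surface that is visible of it).
- nets.trace(camera, label): "mask" (384x512 bool, what is visible of it).
The state is a dict: "t": time; "qpos": joint angles; "joint_velocities": joint speeds; "joint_torque": joint torques, N m; "tcp_pos": TCP position; "tool_rot": TCP orientation; "ft_force": force on the tool from outside, world axes, zero at the start; "ft_torque": the same for the moment, N m; "grip_width": finger opening in m; "grip_force": force on a finger pad.
Only numpy, scipy, OpenCV 4.12 (cv2) and the standard library are available. Lean on these libraries where they do the work, as an engineer would, in place of code of your own. Each camera call takes 0.05 s, during which the arm holds its last target. There are 200 camera calls.

### The job

Load the culture imager: lay the small round dish and the culture flask, each flat and fully down, in the nests of matching shape on the pulled-out tray (the flask lying as it does now with its capped neck in the fork; the square nest stays empty), let go of both, and only then push the tray fully in by its upright tab. Handle both gently and keep them level: their thin plastic must not be squeezed hard, tipped or dropped. Leave the square dish and everything else on the bench where it is.

Things in the scene. Friction and masses are not known exactly. Their poses are not given: they have to be found in the camera images.
- round_dish: Small round dish with lid, clear plastic, dark red agar, flat on the bench, about 45 g: base 57 mm in diameter; lid (12 to 24 mm up) 60 mm in diameter; 24 mm tall. Origin: centre of the underside, z up. Thin-walled: cracks above 80 N of finger force (both fingers added, 40 N each).
- flask: Flat clear flask lying on its broad side, about 60 g: box body 75 mm long (x), 50 wide (y), 30 thick (z); stepped shoulders, then neck with white round cap (26 mm in diameter) ending 76 mm from the origin at +x. Origin: centre of the box body's underside, z up. Grip across the 50 mm at the origin. Cracks above 80 N of finger force (both fingers added, 40 N each).
- nest_round (a point): Centre of the pocket floor of the round nest on the tray: ring-shaped white rim, 62 mm inside, 9 mm high. The floor is the tray's top, 24 mm above the bench. Frame: the tray's (x across the tray, y from the hood towards the push tab, z up).
- nest_flask (a point): Point on the pocket floor of the flask nest (24 mm above the bench) where the flask's origin belongs, its x along this frame's x, cap to +x. White rims 9 mm high round a space 54 mm (y) by 79 mm (x), open at the middle of the +x side for the neck, then two blocks 31 mm apart (the fork) for the cap. Frame as the round nest's. Hood front 105 mm to -y with the tray right out.
- nest_square (a point): Centre of the pocket floor of the square nest (64 mm inside, rim 9 mm high) on the tray, beside the round one; stays empty.
- tab (a point): Middle of the top edge of the tray's upright push tab at the end away from the hood: aluminium plate 60 mm wide (x), 10 mm thick (y), top 68 mm and foot 18 mm above the bench. Frame as the round nest's. Its outer face is 5 mm to +y of this point; push it towards -y.
- tray (a joint): Slide of the tray in m: 0 right out, 0.14 fully in against the stop; grows as the tray moves to its -y, into the hood. Starts 0 to 0.03. Friction about 2 N; stays where it is left. The hood's slot reaches up to 72 mm above the bench, so seated things pass under; the hood is 147 mm high.
- square_dish: Square culture dish with lid, same plastic and agar as the round one, 61 by 61 by 24 mm, among the things to load; leave alone. Origin: centre of its underside.
- petri: Larger round culture dish, 92 mm in diameter, 15 mm tall, on the bench; leave alone. Origin: centre of its underside.
- bottle: Bottle with white cap, 70 mm in diameter, 140 mm tall; leave alone. Origin: centre of its underside.
Mind the look-alikes: they are no part of the job. Leave any green, turquoise or yellow look-alike of the round_dish alone.

How it is judged:
On the way:
1. the round dish and the flask both lie seated in their nests, let go, while the tray is still out (joint below 0.06) (horizontal distance between round_dish and nest_round below 0.005 m and z of round_dish in the frame of nest_round between -0.003 and 0.003 m and angle between each of round_dish, flask's own z axis and vertical below 0.06 rad and horizontal distance between flask and nest_flask below 0.005 m and z of flask in the frame of nest_flask between -0.003 and 0.003 m and angle between the x axis of flask and the x axis of nest_flask, either way round below 0.12 rad and contact force between the fingers and round_dish below 0.1 N and contact force between the fingers and flask below 0.1 N and value of joint tray below 0.06 m), for 0.2 s.
At the end, for the whole second after the job is handed in: The tray is in to within 5 mm of its stop; the round dish lies in the round nest and the flask in the flask nest, each within 5 mm of the nest's centre, within 3 mm of the pocket floor in height and within 0.06 rad of level, the flask within 0.12 rad of the nest's direction, both at rest and let go (horizontal distance between round_dish and nest_round below 0.005 m and z of round_dish in the frame of nest_round between -0.003 and 0.003 m and angle between each of round_dish, flask's own z axis and vertical below 0.06 rad and horizontal distance between flask and nest_flask below 0.005 m and z of flask in the frame of nest_flask between -0.003 and 0.003 m and angle between the x axis of flask and the x axis of nest_flask, either way round below 0.12 rad and contact force between the fingers and round_dish below 0.1 N and contact force between the fingers and flask below 0.1 N and value of joint tray above 0.135 m and linear speed of each of round_dish, flask below 0.02 m/s); the robot touches nothing.
It fails at once if the fingers press on the round dish or the flask with more than 80 N (both fingers added) (contact force between the fingers and round_dish above 80 N or contact force between the fingers and flask above 80 N).
It fails at once if the round dish or the flask is tipped by more than 0.5 rad (angle between any of round_dish, flask's own z axis and vertical above 0.5 rad).
It fails at once if the round dish or the flask is dropped (falls free faster than 0.5 m/s, a drop of about 13 mm) ((linear speed of round_dish above 0.5 m/s and contact force between anything else and round_dish below 0.05 N) or (linear speed of flask above 0.5 m/s and contact force between anything else and flask below 0.05 N)).
It fails at once if another thing on the bench (square dish, large dish, bottle) is moved by more than 30 mm (distance of any of square_dish, petri, bottle from where it was at the start of the episode above 0.03 m).
It also fails if it takes over 72 s, if anything falls off the work surface, if the arm or the gripper's body presses on something with over 40 N, if the wrist force passes 120 N, or if a joint passes its speed limit or range.

## Working session

There is one attempt and no reset: what is moved stays moved. The work goes in short steps, Python scripts to look and compute and a shell command to move; the robot and the scene stay as the last step left them, time stands still between calls to the robot, and variables do not carry over. Pictures are saved under pics/ and viewed, at most 10 in all, crops included, and the job is handed in when it is done.

```bash
mkdir -p pics; ls
cat > h.py <<'E'
import numpy as np,cv2
from cell import state,snapshot,camera_model,ticket,nets
def save(im,n): cv2.imwrite('pics/'+n,cv2.cvtColor(im,cv2.COLOR_RGB2BGR))
E
python3 - <<'E'
from h import *
s=state();print(s['t'],s['tcp_pos'],s['tool_rot'],s['grip_width'])
for c in('scene','top'):
    save(snapshot(c),c+'0.png');m=camera_model(c);print(c,m)
    for l in('round_dish','flask','nest_round','nest_flask','nest_square','tab','square_dish','petri','bottle'):
        print(l,[(round(d['confidence'],2),np.round(d['xyz'],3).tolist()) for d in nets.search_frame(c,l)[:4]])
print(camera_model('wrist'))
E
```

```text
pics
0.0 [0.27661454 0.56001966 0.20553321] [-7.14276596e-01 -3.05910566e+00  1.91055446e-03] 0.09406760916700567
scene {'K': array([[433.91244125,   0.        , 250.10878454],
       [  0.        , 433.91244125, 195.47472447],
       [  0.        ,   0.        ,   1.        ]]), 'eye': array([1.26370659, 0.87908332, 0.78035468]), 'rotation': array([0.48942118, 1.09217162, 2.07519587])}
round_dish [(0.96, [0.498, 0.544, 0.022]), (0.9, [0.628, 0.424, 0.022]), (0.87, [0.593, 0.549, 0.024]), (0.77, [0.518, 0.42, 0.023])]
flask [(0.9, [0.503, 0.252, 0.027])]
nest_round [(0.95, [0.556, -0.119, 0.024])]
nest_flask [(0.79, [0.563, -0.112, 0.026])]
nest_square [(0.63, [0.56, -0.114, 0.026])]
tab [(0.98, [0.559, -0.119, 0.022])]
square_dish [(0.82, [0.644, 0.249, 0.021]), (0.18, [0.56, -0.116, 0.023])]
petri [(0.63, [0.358, 0.398, 0.017])]
bottle [(0.87, [0.421, 0.611, 0.08])]
top {'K': array([[447.59286057,   0.        , 264.91823016],
       [  0.        , 447.59286057, 187.74147111],
       [  0.        ,   0.        ,   1.        ]]), 'eye': array([0.39471108, 0.2214869 , 1.16338307]), 'r
[... 463 characters left out ...]
e_dish [(0.77, [0.636, 0.248, 0.025]), (0.16, [0.517, 0.405, 0.026])]
petri [(0.75, [0.354, 0.392, 0.021]), (0.59, [0.516, 0.408, 0.022])]
bottle [(0.62, [0.399, 0.585, 0.096])]
{'K': array([[278.61771737,   0.        , 255.94667709],
       [  0.        , 278.61771737, 195.93622402],
       [  0.        ,   0.        ,   1.        ]]), 'tool_from_camera': array([[ 8.12851791e-04,  9.62614698e-01,  2.70873185e-01,
         7.93355368e-02],
       [ 9.99999537e-01, -6.43162505e-04, -7.15219316e-04,
         1.36589094e-04],
       [-5.14265149e-04,  2.70873641e-01, -9.62614775e-01,
        -1.78157562e-01],
       [ 0.00000000e+00,  0.00000000e+00,  0.00000000e+00,
         1.00000000e+00]])}
```

View pics/scene0.png

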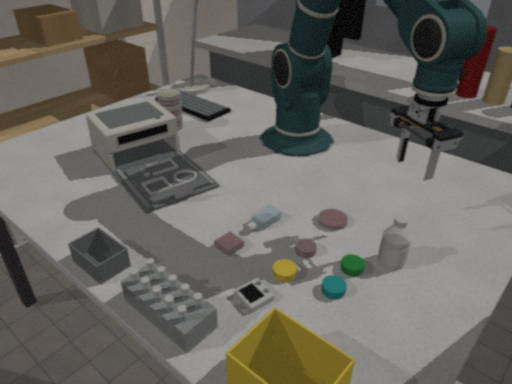

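View pics/top0.png

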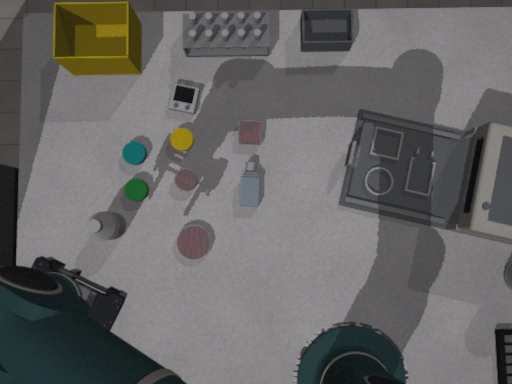

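Scene picture: the dark red round dish is at (306,248), with look-alikes in green (352,265), turquoise (334,287) and yellow (285,270). The larger petri is at (333,219), the square dish at (229,243) and the flask at (265,216) with its cap towards +x. In the top picture the dish is at (186,180), the flask at (250,188), the round nest at (379,180), the square nest at (387,143), the flask nest at (420,175) and the tab at (352,153). I choose (186,180) in the top picture and will check it with a close crop.

```bash
cat >> h.py <<'E'
from scipy.spatial.transform import Rotation as Ro
def ray(c,uv,z,st=None):
    m=camera_model(c);K=m['K']
    if c=='wrist':
        T=m['tool_from_camera'];Rt=Ro.from_rotvec(st['tool_rot']).as_matrix();R=Rt@T[:3,:3];e=st['tcp_pos']+Rt@T[:3,3]
    else: R=Ro.from_rotvec(m['rotation']).as_matrix();e=m['eye']
    uv=np.atleast_2d(uv).astype(float)
    d=np.c_[(uv[:,0]-K[0,2])/K[0,0],-(uv[:,1]-K[1,2])/K[1,1],-np.ones(len(uv))]@R.T
    return e+d*((z-e[2])/d[:,2])[:,None]
E
python3 - <<'E'
from h import *
im=snapshot('top')
a=cv2.resize(im[100:240,340:490],None,fx=4,fy=4,interpolation=cv2.INTER_CUBIC)
b=cv2.resize(im[110:220,115:165+105],None,fx=1.29,fy=1.29)
out=np.zeros((560,800,3),np.uint8);out[:,:600]=a;out[:b.shape[0],600:600+b.shape[1]]=b[:,:200];save(out,'crop.png')
for n,uv,z in(('dish',(186,180),.024),('flask',(249.5,191),.03),('cap',(251,166),.026),('nr',(379,180),.033),('nf',(420,175),.033),('tab',(352,153),.068)):print(n,ray('top',uv,z)[0].round(4))
E
```

```text
dish [0.5132 0.4107 0.024 ]
flask [0.4817 0.2489 0.03  ]
cap [0.5461 0.2441 0.026 ]
nr [ 0.5035 -0.0809  0.033 ]
nf [ 0.5145 -0.1861  0.033 ]
tab [ 0.5685 -0.0072  0.068 ]
```

View pics/crop.png

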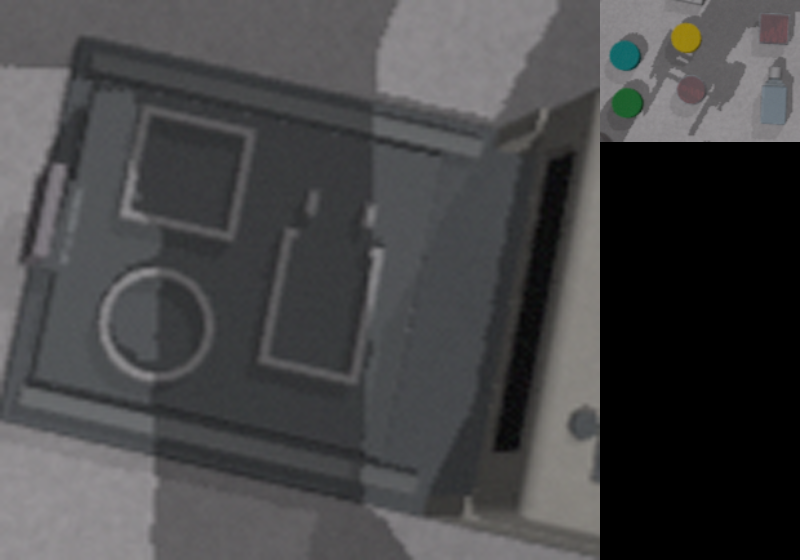

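The crop confirms that (186,180) is the dark red small dish. The tray is turned about -13° and all three nests are empty. I'll move over the dish with the finger line turned to match the tray.

```bash
python3 -m jog '[[0.985,-0.62,-0.15,0,0,0.185],[0.985,-0.62,-0.15,0,0,0.185],[0.985,-0.62,-0.15,0,0,0.185],[0.985,-0.62,-0.15,0,0,0.185],[0.985,-0.62,-0.15,0,0,0.185],[0.985,-0.62,-0.15,0,0,0.185],[0.985,-0.62,-0.15,0,0,0.185],[0.985,-0.62,-0.15,0,0,0.185],[0.985,-0.62,-0.15,0,0,0.185],[0.985,-0.62,-0.15,0,0,0.185],[0.985,-0.62,-0.15,0,0,0.185],[0.985,-0.62,-0.15,0,0,0.185]]' 1 10
python3 -m jog '[[0,0,0,0,0,0],[0,0,0,0,0,0],[0,0,0,0,0,0]]'
python3 - <<'E'
from h import *
s=state();im=snapshot('wrist');save(im,'w1.png')
print(s['t'],s['tcp_pos'],s['tool_rot'])
for d in nets.trace('wrist','round_dish')[:3]:
    m=d['mask'].astype(np.uint8);v,u=np.nonzero(m);print(d['confidence'],m.sum(),u.mean(),v.mean(),im[m>0].mean(0).round(), ray('wrist',(u.mean(),v.mean()),.022,s)[0].round(4),cv2.minEnclosingCircle(np.c_[u,v].astype(np.float32)))
for d in nets.search_frame('wrist','round_dish')[:3]:print(d)
E
```

```text
t: 2.05
tcp_pos: [0.5141, 0.4108, 0.17]
tool_rot: [0.353, 3.122, -0.0]
ft_force: [-0.6, 0.6, 0.3]
grip_width: 0.0941
grip_force: 0.0
t: 2.3
tcp_pos: [0.5126, 0.412, 0.1701]
tool_rot: [-0.355, -3.121, -0.0]
ft_force: [-0.9, 1.0, -0.4]
grip_width: 0.0939
grip_force: 0.0
2.3 [0.51263455 0.41203148 0.17009784] [-3.54542972e-01 -3.12108568e+00 -2.27100556e-04]
0.96 2320 355.83362068965516 142.70172413793102 [39. 92. 49.] [0.4885 0.5364 0.022 ] ((355.34442138671875, 142.1772003173828), 27.969364166259766)
0.82 1931 369.117555670637 215.41015018125324 [38. 99. 98.] [0.5808 0.541  0.022 ] ((369.5, 214.0), 26.19647216796875)
0.79 1846 254.73726977248103 185.81419284940412 [101.  85.  86.] [0.5122 0.4111 0.022 ] ((254.5, 186.44285583496094), 24.853736877441406)
{'xyz': [0.5787, 0.5402, 0.0216], 'confidence': 0.97}
{'xyz': [0.5104, 0.4118, 0.0226], 'confidence': 0.82}
```

View pics/w1.png

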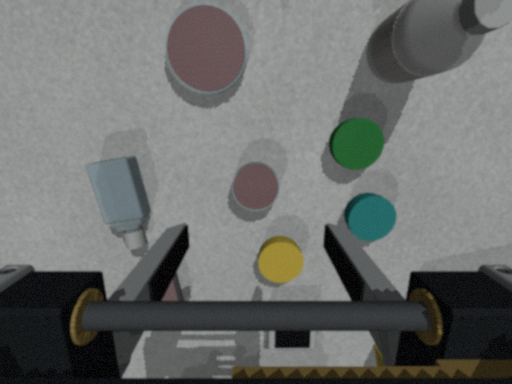

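The target sits at (255,186), directly below the TCP, with a radius of 24 px (60 mm), as expected. The green, teal and yellow look-alikes are to the right and below. I'll descend and grip.

```bash
python3 -m jog '[[0,-0.04,-0.9,0,0,0],[0,0,-1,0,0,0],[0,0,-1,0,0,0],[0,0,-1,0,0,0],[0,0,-1,0,0,0],[0,0,-1,0,0,0],[0,0,-0.8,0,0,0],[0,0,0,0,0,0],[0,0,0,0,0,0]]' 1 10
python3 -m jog '[[0,0,0,0,0,0],[0,0,0,0,0,0],[0,0,0,0,0,0],[0,0,0,0,0,0],[0,0,0,0,0,0],[0,0,0,0,0,0],[0,0,0,0,0,0],[0,0,0,0,0,0]]' 0 10
```

```text
t: 3.2
tcp_pos: [0.5125, 0.4111, 0.036]
tool_rot: [-0.353, -3.121, 0.001]
ft_force: [0.3, 0.9, 0.2]
grip_width: 0.094
grip_force: 0.0
t: 3.87
tcp_pos: [0.5132, 0.4107, 0.0362]
tool_rot: [0.355, 3.121, -0.0]
ft_force: [-1.0, -0.8, -0.2]
grip_width: 0.0474
grip_force: 0.0
```

Run:
```python
from h import *
s=state();im=snapshot('wrist');save(im,'w2.png')
print(s['t'],s['tcp_pos'],s['grip_width'],s['grip_force'])
for c in('top','scene'):
  snapshot(c)
  for d in nets.search_frame(c,'round_dish')[:5]:print(d)
```

```text
3.8667 [0.51320552 0.41074298 0.03615065] 0.04740526994814379 0.0
{'xyz': [0.6259, 0.4071, 0.0239], 'confidence': 0.74}
{'xyz': [0.59, 0.548, 0.0199], 'confidence': 0.87}
{'xyz': [0.6293, 0.423, 0.0248], 'confidence': 0.75}
{'xyz': [0.5005, 0.5448, 0.0216], 'confidence': 0.65}
{'xyz': [0.5235, 0.4137, 0.0249], 'confidence': 0.58}
```

View pics/w2.png

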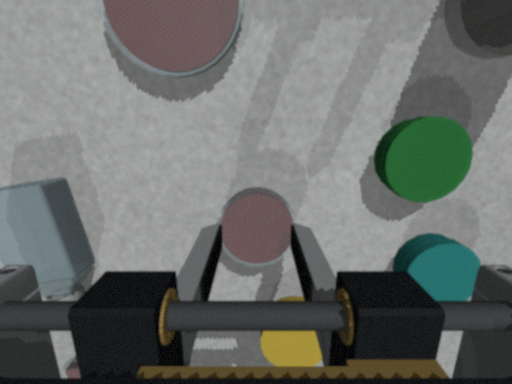

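Run:
```python
from h import *
s=state();im=snapshot('wrist');sc=snapshot('scene')
a=cv2.resize(im[170:290,170:340],None,fx=3,fy=3,interpolation=cv2.INTER_CUBIC)
b=cv2.resize(sc[190:310,240:390],None,fx=4,fy=4,interpolation=cv2.INTER_CUBIC)[:,:]
out=np.zeros((600,800,3),np.uint8);b=cv2.resize(sc[200:275,265:360],None,fx=4,fy=4,interpolation=cv2.INTER_CUBIC)
out[:360,:510]=a;out[300:,420:]=b;save(out,'z.png')
print(s['grip_width'],s['grip_force'],s['ft_force'])
```

```text
0.0470664692919127 0.0 [ 0.47426688 -0.7979877  -0.64561603]
```

View pics/z.png

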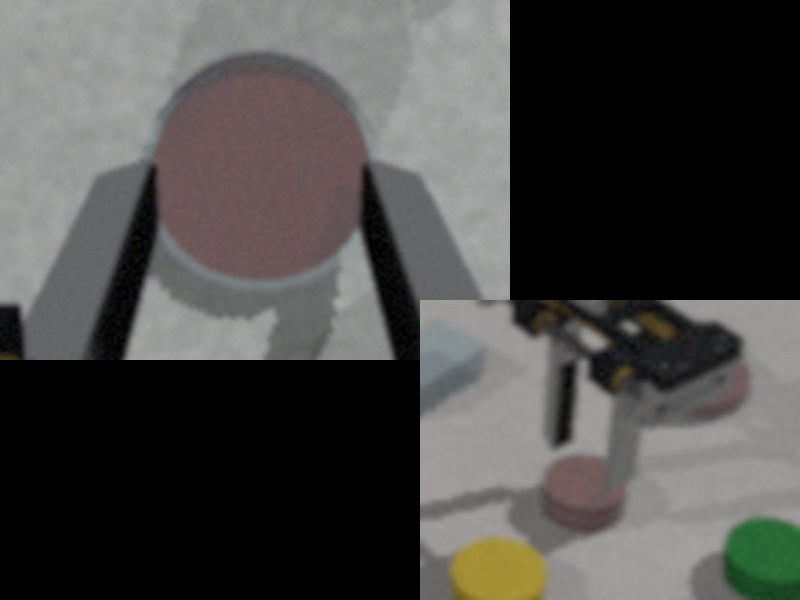

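The zoom shows the fingers closed above the dish, so the tips are higher than the TCP reading implies. I'll measure the true tip height in the scene camera.

Run:
```python
from h import *
for uv,nm in(((300,236.2),'tip-y'),((316,247),'tip+y')):
  for z in(0,.011,.02,.03,.036,.045): print(nm,z,ray('scene',uv,z)[0].round(4))
s=state();print(s['tcp_pos'])
```

```text
tip-y 0 [0.4739 0.3646 0.    ]
tip-y 0.011 [0.4851 0.3718 0.011 ]
tip-y 0.02 [0.4942 0.3778 0.02  ]
tip-y 0.03 [0.5043 0.3844 0.03  ]
tip-y 0.036 [0.5104 0.3883 0.036 ]
tip-y 0.045 [0.5195 0.3943 0.045 ]
tip+y 0 [0.4822 0.4238 0.    ]
tip+y 0.011 [0.4932 0.4303 0.011 ]
tip+y 0.02 [0.5022 0.4355 0.02  ]
tip+y 0.03 [0.5122 0.4414 0.03  ]
tip+y 0.036 [0.5182 0.4449 0.036 ]
tip+y 0.045 [0.5273 0.4501 0.045 ]
[0.51316698 0.41072437 0.03607759]
```

The fingertips are really at about TCP height, not 25 mm ahead of it, and both cameras agree. I'll reopen and descend about 23 mm more.

```bash
python3 -m jog '[[0,0,0,0,0,0],[0,0,0,0,0,0],[0,0,0,0,0,0],[0,0,0,0,0,0],[0,0,0,0,0,0]]' 1 10
python3 -m jog '[[-0.03,0,-0.4,0,0,0],[0,0,-0.4,0,0,0],[0,0,-0.35,0,0,0],[0,0,0,0,0,0]]'
python3 -m jog '[[0,0,0,0,0,0],[0,0,0,0,0,0],[0,0,0,0,0,0],[0,0,0,0,0,0],[0,0,0,0,0,0],[0,0,0,0,0,0],[0,0,0,0,0,0]]' 0 10
```

```text
t: 4.63
tcp_pos: [0.5132, 0.4108, 0.0361]
tool_rot: [0.355, 3.121, -0.0]
ft_force: [1.6, -0.5, -0.6]
grip_width: 0.0768
grip_force: 0.0
t: 4.97
tcp_pos: [0.5116, 0.41, 0.0109]
tool_rot: [-0.354, -3.12, 0.003]
ft_force: [-0.1, -0.1, 0.6]
grip_width: 0.094
grip_force: 0.0
t: 5.55
tcp_pos: [0.5127, 0.4109, 0.0134]
tool_rot: [0.355, 3.121, 0.0]
ft_force: [-0.3, 0.0, 2.6]
grip_width: 0.0597
grip_force: 10.0
```

The grip is good at 59.7 mm and 10 N. With the dish on the bench the TCP is at z=0.0134. I'll lift it and carry it towards the tray.

```bash
python3 -m jog '[[0,0,0.3,0,0,0],[0,0,0.7,0,0,0],[0,0,0.9,0,0,0],[0,0,0.9,0,0,0],[0,-0.3,0.9,0,0,0],[0,-0.6,0.9,0,0,0],[0,-0.9,0.9,0,0,0],[0.2,-1,0.9,0,0,0],[0.2,-1,0.6,0,0,0],[0.2,-1,0,0,0,0],[0.2,-1,0,0,0,0],[0.2,-1,0,0,0,0]]'
python3 -m jog '[[0.2,-1,0,0,0,0],[0.2,-1,0,0,0,0],[0.2,-1,0,0,0,0],[0.2,-1,0,0,0,0],[0.2,-1,0,0,0,0],[0.2,-1,0,0,0,0],[0.2,-1,0,0,0,0],[0.2,-1,0,0,0,0],[0.2,-1,0,0,0,0],[0,-1,0,0,0,0],[0,-1,0,0,0,0],[0,-1,0,0,0,0]]'
python3 -m jog '[[0,-1,0,0,0,0],[0,-1,0,0,0,0],[0,-1,0,0,0,0],[0,-1,0,0,0,0],[0,-0.8,0,0,0,0],[0,-0.5,0,0,0,0],[0,0,0,0,0,0],[0,0,0,0,0,0],[0,0,0,0,0,0]]'
python3 - <<'E'
from h import *
s=state();im=snapshot('wrist');save(im,'w3.png')
print(s['t'],s['tcp_pos'],s['tool_rot'],s['grip_width'],s['grip_force'])
np.savez('w3.npz',im=im,p=s['tcp_pos'],r=s['tool_rot'])
for d in nets.trace('wrist','nest_round')[:2]:
    v,u=np.nonzero(d['mask']);print(d['confidence'],u.min(),u.max(),v.min(),v.max(),len(u))
E
```

```text
t: 6.55
tcp_pos: [0.5329, 0.2739, 0.1548]
tool_rot: [0.355, 3.12, 0.001]
ft_force: [-0.3, -0.0, -0.6]
grip_width: 0.0596
grip_force: 10.0
t: 7.55
tcp_pos: [0.5686, 0.0338, 0.1544]
tool_rot: [0.355, 3.12, 0.001]
ft_force: [1.0, 0.3, -0.8]
grip_width: 0.0602
grip_force: 10.0
t: 8.3
tcp_pos: [0.5687, -0.0699, 0.1534]
tool_rot: [0.353, 3.121, 0.001]
ft_force: [0.0, 1.0, 0.0]
grip_width: 0.0597
grip_force: 10.0
8.3 [ 0.56872487 -0.0699201   0.1534246 ] [3.52714998e-01 3.12148857e+00 7.99026488e-04] 0.05971414174367692 10.000033378601074
0.73 493 511 159 213 891
0.56 74 322 80 256 32455
```

View pics/w3.png

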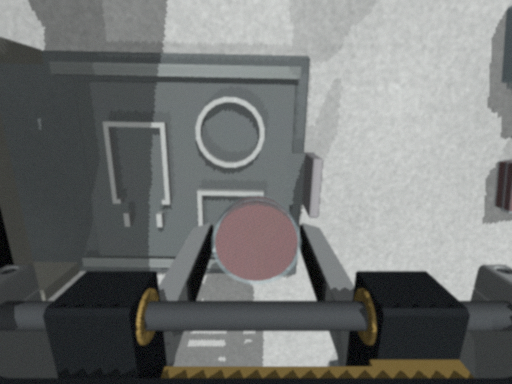

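The wrist view shows the round nest at (230,132), the flask nest at (137,163), the square nest partly behind the held dish, and the tab at (314,185). I'll measure these by their rim edges.

```bash
cat > meas.py <<'E'
from h import *
from scipy.optimize import least_squares
d=np.load('w3.npz');im=d['im'];s=dict(tcp_pos=d['p'],tool_rot=d['r'])
g=im.astype(int).sum(2)/3
def pts(u0,u1,v0,v1,th,z):
    v,u=np.nonzero(g[v0:v1,u0:u1]>th);return ray('wrist',np.c_[u+u0,v+v0],z,s)[:,:2],np.c_[u+u0,v+v0]
print('levels ring',np.percentile(g[88:175,185:275],[10,50,80,90,97]),'fl',np.percentile(g[115:235,95:180],[10,50,80,90,97]))
p,_=pts(188,272,90,174,118,.033)
f=lambda q:np.hypot(*(p-q[:2]).T)-q[2]
r=least_squares(f,[.5,-.08,.033],loss='soft_l1',f_scale=.001);print('ring',r.x.round(4),len(p),np.std(r.fun).round(4))
p2,uv=pts(98,176,115,235,118,.033)
print('uv',uv.min(0),uv.max(0))
# edges of flask-nest rims as lines in world: left bar, right bar, top bar
def line(sel):
    q=p2[sel];l=cv2.fitLine(q.astype(np.float32),cv2.DIST_HUBER,0,.01,.01).ravel();return l
U,V=uv.T
for n,sel in(('left',(U<118)&(V>128)&(V<200)),('right',(U>155)&(V>128)&(V<200)),('top',(V<129)&(U>110)&(U<160)),('forkL',(U<135)&(V>207)),('forkR',(U>150)&(V>207))):
    l=line(sel);a=np.degrees(np.arctan2(l[1],l[0]))%180;print(n,sel.sum(),l.round(4),a.round(2))
print('hand',ray('wrist',(257,240),.155,s))
E
python3 meas.py
```

```text
levels ring [100.         114.66666667 117.66666667 171.36666667 192.        ] fl [ 70.          78.33333333 114.         123.66666667 179.67666667]
ring [ 0.5002 -0.082   0.0338] 1464 0.0044
uv [104 122] [175 227]
left 219 [ 0.9702 -0.2422  0.5032 -0.216 ] 165.99
right 482 [ 0.9676 -0.2527  0.5175 -0.1594] 165.37
top 194 [ 0.2367  0.9716  0.4711 -0.1717] 76.31
forkL 43 [ 0.9737 -0.228   0.5678 -0.2208] 166.82
forkR 119 [ 0.9483 -0.3173  0.5752 -0.1852] 161.5
hand [[ 0.5708793  -0.06930103  0.155     ]]
```

```bash
sed -i 's/,118,/,140,/' meas.py
cat >> meas.py <<'E'
m=np.hypot(*(p-r.x[:2]).T);k=abs(m-.033)<.006;p=p[k]
r=least_squares(f,r.x);print('ring refined',r.x.round(4),len(p),np.std(r.fun).round(4))
a=np.radians(-13.7);ex=np.array([np.cos(a),np.sin(a)]);ey=np.array([-ex[1],ex[0]])
for n,q in(('flask rel ring',p2-r.x[:2]),):
    X=q@ex;Y=q@ey
    for nm,sel in(('left',(U<118)&(V>128)&(V<200)),('right',(U>155)&(V>128)&(V<200)),('top',(V<129)&(U>110)&(U<160)),('forkL',(U<135)&(V>207)),('forkR',(U>150)&(V>207))):
        print(nm,'X',np.percentile(X[sel],[2,50,98]).round(4),'Y',np.percentile(Y[sel],[2,50,98]).round(4))
E
python3 meas.py
```

```text
levels ring [100.         114.66666667 117.66666667 171.36666667 192.        ] fl [ 70.          78.33333333 114.         123.66666667 179.67666667]
ring [ 0.5004 -0.0821  0.0337] 1125 0.0017
uv [150 122] [169 226]Traceback (most recent call last):
  File "meas.py", line 18, in <module>
    l=line(sel);a=np.degrees(np.arctan2(l[1],l[0]))%180;print(n,sel.sum(),l.round(4),a.round(2))
  File "meas.py", line 15, in line
    q=p2[sel];l=cv2.fitLine(q.astype(np.float32),cv2.DIST_HUBER,0,.01,.01).ravel();return l
                ~~~~~~~~~~~^^^^^^^^^^^^^^^^^^^^^^^^^^^^^^^^^^^^^^^^^^^^^^^
cv2.error: OpenCV(4.12.0) /io/opencv/modules/imgproc/src/linefit.cpp:50: error: (-215:Assertion failed) count > 0 in function 'fitLine2D_wods'
```

```bash
python3 -m jog '[[-0.6,-0.12,0,0,0,-0.07],[-0.9,-0.16,0,0,0,-0.07],[-0.9,-0.16,-0.3,0,0,0],[-0.7,-0.12,-0.6,0,0,0],[-0.3,-0.05,-0.9,0,0,0],[0,0,-0.9,0,0,0],[0,0,-0.9,0,0,0],[0,0,-0.7,0,0,0],[0,0,-0.3,0,0,0],[0,0,0,0,0,0],[0,0,0,0,0,0],[0,0,0,0,0,0]]'
python3 - <<'E'
from h import *
import re
src=open('meas.py').read().replace("p2,uv=pts(98,176,115,235,140,.033)","p2,uv=pts(98,176,115,235,97,.033)")
# local: lit right part needs a higher threshold
src=src.replace("U,V=uv.T","k=(uv[:,0]<150)|(g[uv[:,1],uv[:,0]]>140);p2=p2[k];uv=uv[k];U,V=uv.T")
open('meas.py','w').write(src)
E
python3 meas.py
```

```text
t: 9.4
tcp_pos: [0.5011, -0.0833, 0.062]
tool_rot: [0.377, 3.118, 0.0]
ft_force: [-0.0, -0.9, -0.9]
grip_width: 0.06
grip_force: 10.0
levels ring [100.         114.66666667 117.66666667 171.36666667 192.        ] fl [ 70.          78.33333333 114.         123.66666667 179.67666667]
ring [ 0.5004 -0.0821  0.0337] 1125 0.0017
uv [102 115] [175 234]
left 368 [ 0.9711 -0.2387  0.5036 -0.2161] 166.19
right 377 [ 0.97   -0.243   0.5172 -0.159 ] 165.94
top 270 [ 0.2274  0.9738  0.4688 -0.1813] 76.85
forkL 79 [ 0.9755 -0.2198  0.5677 -0.2208] 167.3
forkR 78 [ 0.9658 -0.2594  0.5769 -0.1853] 164.96
hand [[ 0.57087309 -0.06930362  0.155     ]]
ring refined [ 0.5004 -0.0821  0.0337] 1125 0.0017
left X [-0.0009  0.0343  0.073 ] Y [-0.1322 -0.1295 -0.1268]
right X [-0.0018  0.034   0.0721] Y [-0.0736 -0.0707 -0.068 ]
top X [-0.0097 -0.0072 -0.0044] Y [-0.1221 -0.0972 -0.0736]
forkL X [0.0905 0.0978 0.1063] Y [-0.122  -0.1188 -0.1157]
forkR X [0.09   0.0978 0.1057] Y [-0.0852 -0.0821 -0.079 ]
```

The round nest is at (0.5004,-0.0821), the flask nest at (0.510,-0.1876), and the tray is at -13.9°. The rim sizes match the description. I'll lower the dish.

```bash
python3 -m jog '[[-0.03,0.05,-0.4,0,0,0],[0,0,-0.4,0,0,0],[0,0,-0.2,0,0,0],[0,0,-0.1,0,0,0],[0,0,0,0,0,0],[0,0,0,0,0,0],[0,0,0,0,0,0]]'
python3 - <<'E'
from h import *
for i in range(6):
    s=state();print(s['tcp_pos'].round(4),s['ft_force'].round(1));snapshot('top')
E
```

```text
t: 9.98
tcp_pos: [0.5001, -0.0825, 0.0393]
tool_rot: [0.378, 3.119, -0.0]
ft_force: [-0.3, -0.4, -0.3]
grip_width: 0.0593
grip_force: 10.0
[ 0.5001 -0.0825  0.0393] [-0.3 -0.4 -0.3]
[ 0.5001 -0.0825  0.0393] [ 0.2  0.7 -0.1]
[ 0.5001 -0.0825  0.0393] [-0.  -0.4 -0.7]
[ 0.5001 -0.0825  0.0393] [-0.5  0.9  0. ]
[ 0.5001 -0.0825  0.0393] [ 0.1 -0.2 -1.2]
[ 0.5001 -0.0825  0.0393] [ 0.2  0.4 -0.5]
```

```bash
python3 -m jog '[[0,0,-0.06,0,0,0],[0,0,-0.05,0,0,0],[0,0,0,0,0,0],[0,0,0,0,0,0],[0,0,0,0,0,0]]'
```

```text
t: 10.7
tcp_pos: [0.5001, -0.0825, 0.037]
tool_rot: [0.378, 3.119, -0.0]
ft_force: [-0.4, 0.2, 4.2]
grip_width: 0.0599
grip_force: 10.0
```

```bash
python3 -m jog '[[0,0,0,0,0,0],[0,0,0,0,0,0],[0,0,0,0,0,0],[0,0,0,0,0,0],[0,0,0,0,0,0],[0,0,0.2,0,0,0],[0,0,0.6,0,0,0],[0.3,-0.3,1,0,0,0],[0.6,-0.6,1,0,0,0],[0.6,-0.6,1,0,0,0],[0.6,-0.6,1,0,0,0],[0.6,-0.6,1,0,0,0]]' 1
python3 -m jog '[[0,0,0.6,0,0,0],[0,0,0.3,0,0,0],[0,0,0,0,0,0],[0,0,0,0,0,0],[0,0,0,0,0,0]]'
python3 - <<'E'
from h import *
s=state();im=snapshot('wrist');save(im,'w4.png')
print(s['t'],s['tcp_pos'],s['tool_rot'])
np.savez('w4.npz',im=im,p=s['tcp_pos'],r=s['tool_rot'])
E
```

```text
t: 11.7
tcp_pos: [0.5543, -0.137, 0.1544]
tool_rot: [0.378, 3.119, -0.0]
ft_force: [-1.5, -0.0, 0.7]
grip_width: 0.0943
grip_force: 0.0
t: 12.12
tcp_pos: [0.5532, -0.1357, 0.17]
tool_rot: [-0.376, -3.117, -0.0]
ft_force: [-0.0, -0.4, -0.3]
grip_width: 0.0943
grip_force: 0.0
12.1167 [ 0.55320125 -0.13573493  0.16996151] [-3.76380213e-01 -3.11748203e+00 -2.77242638e-04]
```

View pics/w4.png

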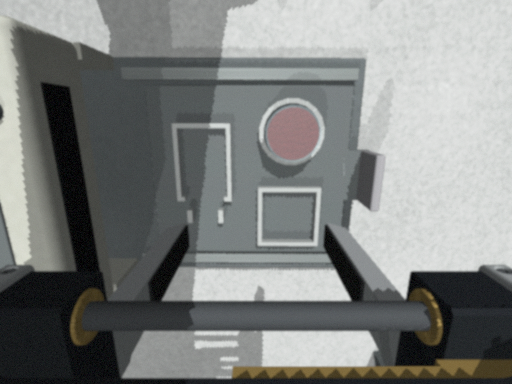

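The dish lies inside the ring at (292,133) and the other nests are empty. The hood front slot is at the left, around (70,160). I'll work out the clearance from the flask nest to the hood front.

Run:
```python
from h import *
d=np.load('w4.npz');im=d['im'];s=dict(tcp_pos=d['p'],tool_rot=d['r'])
a=np.radians(-13.9);ex=np.array([np.cos(a),np.sin(a)]);ey=np.array([-ex[1],ex[0]]);nf=np.array([.510,-.1876])
for row in(120,160,200):
    g=im[row].astype(int).sum(1)//3;print(row,g[0:170:3].tolist())
for uv,zs in(((45,120),(.072,)),((56,160),(.072,)),((70,120),(.018,.024)),((82,160),(.018,.024)),((30,160),(.147,)),((20,160),(.147,)),((375,180),(.068,))):
    for z in zs:
        w=ray('wrist',uv,z,s)[0,:2]-nf;print(uv,z,(w@ex).round(4),(w@ey).round(4))
v,u=np.nonzero((im[95:170,255:330].astype(int)@[1,-1,0])>15);print('dish',ray('wrist',(u.mean()+255,v.mean()+95),.044,s),len(u))
v,u=np.nonzero(im[95:170,255:330].astype(int).sum(2)/3>150);
print('ring',ray('wrist',((u.min()+u.max())/2+255,(v.min()+v.max())/2+95),.033,s),u.min()+255,u.max()+255,v.min()+95,v.max()+95)
```

```text
120 [123, 193, 213, 212, 212, 207, 200, 136, 125, 118, 108, 93, 79, 71, 69, 71, 29, 2, 15, 4, 11, 3, 3, 5, 12, 53, 71, 67, 70, 72, 71, 69, 71, 72, 72, 71, 70, 72, 70, 73, 69, 69, 70, 73, 73, 69, 69, 73, 69, 67, 76, 73, 71, 73, 84, 86, 89]
160 [213, 209, 210, 208, 208, 209, 211, 195, 141, 143, 133, 126, 117, 107, 91, 77, 68, 71, 65, 14, 7, 11, 8, 2, 13, 10, 9, 44, 68, 71, 73, 71, 70, 70, 68, 73, 70, 68, 68, 70, 71, 70, 68, 69, 70, 70, 70, 71, 72, 65, 69, 71, 73, 72, 74, 83, 85]
200 [185, 213, 212, 213, 213, 210, 209, 208, 208, 152, 142, 142, 142, 132, 124, 115, 101, 88, 73, 70, 70, 39, 15, 7, 9, 18, 12, 9, 4, 19, 71, 69, 69, 71, 73, 70, 69, 71, 70, 69, 69, 70, 70, 66, 72, 70, 73, 72, 68, 71, 72, 69, 87, 85, 83, 85, 88]
(45, 120) 0.072 -0.047 -0.1408
(56, 160) 0.072 -0.0087 -0.1376
(70, 120) 0.018 -0.0466 -0.1516
(70, 120) 0.024 -0.0467 -0.1477
(82, 160) 0.018 -0.0008 -0.1455
(82, 160) 0.024 -0.0017 -0.1417
(30, 160) 0.147 -0.0197 -0.1025
(20, 160) 0.147 -0.0197 -0.1098
(375, 180) 0.068 0.0115 0.1835
dish [[ 0.50094367 -0.08210902  0.044     ]] 2071
ring [[ 0.4982528 -0.0815242  0.033    ]] 259 324 98 162
```

```bash
python3 -m jog '[[-0.17,0.96,0,0,0,0.083],[-0.17,0.96,0,0,0,0.083],[-0.17,0.96,0,0,0,0.083],[-0.17,0.96,0,0,0,0.083],[-0.17,0.96,0,0,0,0.083],[-0.17,0.96,0,0,0,0.083],[-0.17,0.96,0,0,0,0.083],[-0.17,0.96,0,0,0,0.083],[-0.17,0.96,0,0,0,0.083],[-0.17,0.96,0,0,0,0.083],[-0.17,0.96,0,0,0,0.083],[-0.17,0.96,0,0,0,0.083]]'
python3 -m jog '[[-0.17,0.96,0,0,0,0.083],[-0.17,0.96,0,0,0,0.083],[-0.17,0.96,0,0,0,0.083],[-0.17,0.96,0,0,0,0.083],[-0.17,0.96,0,0,0,0.083],[-0.17,0.96,0,0,0,0.083],[-0.17,0.96,0,0,0,0.083],[-0.17,0.96,0,0,0,0.083],[0,0,0,0,0,0],[0,0,0,0,0,0],[0,0,0,0,0,0]]'
python3 - <<'E'
from h import *
s=state();im=snapshot('wrist');save(im,'w5.png')
print(s['t'],s['tcp_pos'],s['tool_rot'])
a=s['tool_rot'];a=a/np.linalg.norm(a);print('yaw y',np.degrees(np.arctan2(2*a[1]**2-1,2*a[0]*a[1])))
np.savez('w5.npz',im=im,p=s['tcp_pos'],r=s['tool_rot'])
for d in nets.trace('wrist','flask')[:2]:
    m=d['mask'].astype(np.uint8);v,u=np.nonzero(m);P=ray('wrist',np.c_[u,v],.03,s)[:,:2]
    print(d['confidence'],len(u),u.min(),u.max(),v.min(),v.max(),P.mean(0),cv2.minAreaRect((P*1000).astype(np.float32)))
    np.save('fm.npy',m)
    break
o=im.copy();c,_=cv2.findContours(m,0,1);cv2.drawContours(o,c,-1,(255,0,0),1)
u0,v0=max(u.min()-30,0),max(v.min()-30,0);save(cv2.resize(o[v0:v.max()+30,u0:u.max()+30],None,fx=3,fy=3),'fl.png');print(u0,v0)
E
```

```text
t: 13.17
tcp_pos: [0.5123, 0.095, 0.1702]
tool_rot: [-0.213, -3.133, 0.001]
ft_force: [0.2, 0.6, 0.2]
grip_width: 0.0944
grip_force: 0.0
t: 14.08
tcp_pos: [0.4858, 0.2469, 0.1704]
tool_rot: [-0.106, -3.139, 0.001]
ft_force: [0.2, 0.2, -0.9]
grip_width: 0.0941
grip_force: 0.0
14.0833 [0.48577496 0.2468866  0.17041253] [-1.05963365e-01 -3.13916746e+00  1.21370844e-03]
yaw y 86.13340145876623
0.97 3328 234 277 149 241 [0.48812667 0.24645179] ((497.5689697265625, 245.88124084472656), (49.40583801269531, 113.59310913085938), 86.2865982055664)
204 119
```

View pics/fl.png

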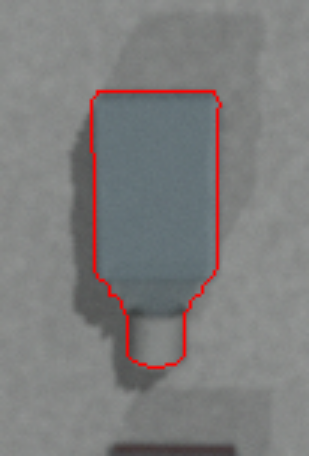

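Run:
```python
from h import *
d=np.load('w5.npz');im=d['im'];s=dict(tcp_pos=d['p'],tool_rot=d['r'])
g=im[:,235:275].astype(int).sum(2)/3
print('col profile back',[(r,round(g[r,10:35].mean())) for r in range(143,158)]);print('shoulder',[(r,round(g[r,10:20].mean()),round(g[r,3:6].mean())) for r in range(200,226)])
for r,z in((149.5,.03),(150.5,.03),(149.5,0),(207,.03),(209,.03),(211,.03),(240,.026),(241.5,.015)):print(r,z,ray('wrist',(256,r),z,s)[0].round(4))
a,b=ray('wrist',[(234.5,180),(277,180)],.03,s);print(a,b,(a+b)/2)
```

```text
col profile back [(143, 126), (144, 126), (145, 126), (146, 126), (147, 123), (148, 117), (149, 104), (150, 95), (151, 97), (152, 106), (153, 110), (154, 112), (155, 112), (156, 112), (157, 112)]
shoulder [(200, 111, 110), (201, 110, 111), (202, 111, 111), (203, 111, 111), (204, 111, 112), (205, 111, 111), (206, 108, 113), (207, 107, 112), (208, 108, 112), (209, 108, 109), (210, 107, 111), (211, 104, 105), (212, 99, 96), (213, 100, 91), (214, 103, 92), (215, 103, 92), (216, 103, 91), (217, 101, 90), (218, 103, 88), (219, 103, 88), (220, 99, 88), (221, 92, 89), (222, 82, 89), (223, 76, 87), (224, 84, 89), (225, 94, 93)]
149.5 0.03 [0.4415 0.2503 0.03  ]
150.5 0.03 [0.4427 0.2502 0.03  ]
149.5 0 [0.4448 0.2501 0.    ]
207 0.03 [0.5099 0.2457 0.03  ]
209 0.03 [0.5125 0.2456 0.03  ]
211 0.03 [0.515  0.2454 0.03  ]
240 0.026 [0.5548 0.2427 0.026 ]
241.5 0.015 [0.5619 0.2423 0.015 ]
[0.47517346 0.22286369 0.03      ] [0.47848376 0.27243889 0.03      ] [0.47682861 0.24765129 0.03      ]
```

The flask outline fits 50 mm wide by 113.5 mm long at -3.7°, with its origin at about (0.4805,0.2475). I'll descend and grip at 10 N.

```bash
python3 -m jog '[[-0.26,0.03,-0.5,0,0,0.02],[0,0,-1,0,0,0],[0,0,-1,0,0,0],[0,0,-1,0,0,0],[0,0,-1,0,0,0],[0,0,-1,0,0,0],[0,0,-1,0,0,0],[0,0,-0.8,0,0,0],[0,0,-0.5,0,0,0],[0,0,0,0,0,0],[0,0,0,0,0,0],[0,0,0,0,0,0]]'
python3 -m jog '[[0,0,0,0,0,0],[0,0,0,0,0,0],[0,0,0,0,0,0],[0,0,0,0,0,0],[0,0,0,0,0,0],[0,0,0,0,0,0],[0,0,0,0,0,0],[0,0,0,0,0,0],[0,0,0,0,0,0],[0,0,0,0,0,0]]' -0.2 12
```

```text
t: 15.18
tcp_pos: [0.4811, 0.2483, 0.0157]
tool_rot: [0.102, 3.139, 0.001]
ft_force: [0.7, -0.1, 0.2]
grip_width: 0.0946
grip_force: 0.0
t: 16.02
tcp_pos: [0.4808, 0.2481, 0.0149]
tool_rot: [-0.102, -3.14, 0.0]
ft_force: [0.0, -0.3, 1.2]
grip_width: 0.0501
grip_force: 12.0
```

```bash
python3 -m jog '[[0,0,0.3,0,0,0],[0,0,0.7,0,0,0],[0,0,0.9,0,0,0],[0,-0.3,0.9,0,0,0],[0,-0.6,0.9,0,0,-0.1],[0.1,-0.9,0.9,0,0,-0.1],[0.1,-1,0.65,0,0,-0.1],[0.1,-1,0,0,0,-0.1],[0.1,-1,0,0,0,-0.1],[0.1,-1,0,0,0,-0.1],[0.1,-1,0,0,0,-0.1],[0.1,-1,0,0,0,-0.1]]'
python3 -m jog '[[0.1,-1,0,0,0,-0.1],[0.1,-1,0,0,0,-0.1],[0.1,-1,0,0,0,-0.1],[0.1,-1,0,0,0,-0.1],[0.1,-1,0,0,0,-0.1],[0.1,-1,0,0,0,-0.1],[0.1,-1,0,0,0,-0.1],[0.1,-1,0,0,0,-0.1],[0,-1,0,0,0,-0.08],[0,-1,0,0,0,0],[0,-0.9,0,0,0,0],[0,-0.7,0,0,0,0]]'
python3 -m jog '[[0,-0.6,0,0,0,0],[0,-0.5,0,0,0,0],[0,0,0,0,0,0],[0,0,0,0,0,0],[0,0,0,0,0,0]]'
python3 - <<'E'
from h import *
s=state();a=s['tool_rot'];a=a/np.linalg.norm(a);print(s['tcp_pos'],'yaw y',np.degrees(np.arctan2(2*a[1]**2-1,2*a[0]*a[1])))
E
```

```text
t: 17.02
tcp_pos: [0.4947, 0.0912, 0.1204]
tool_rot: [0.234, 3.133, 0.0]
ft_force: [-0.3, -0.0, -1.0]
grip_width: 0.0498
grip_force: 12.0
t: 18.02
tcp_pos: [0.5106, -0.1414, 0.1203]
tool_rot: [0.379, 3.118, -0.0]
ft_force: [0.2, -0.1, -0.3]
grip_width: 0.0497
grip_force: 12.0
t: 18.43
tcp_pos: [0.5108, -0.1609, 0.1199]
tool_rot: [-0.376, -3.119, -0.0]
ft_force: [0.2, -0.0, -0.6]
grip_width: 0.0497
grip_force: 12.0
[ 0.51084958 -0.16093422  0.11990107] yaw y 76.24289755610556
```

```bash
python3 -m jog '[[0,-0.6,0,0,0,0],[0,-0.5,-0.3,0,0,0],[0,-0.25,-0.7,0,0,0],[0,0,-0.8,0,0,0],[0,0,-0.6,0,0,0],[0,0,-0.4,0,0,0],[0,0,-0.3,0,0,0],[0,0,0,0,0,0],[0,0,0,0,0,0],[0,0,0,0,0,0]]'
python3 - <<'E'
from h import *
s=state();im=snapshot('wrist');np.savez('w6.npz',im=im,p=s['tcp_pos'],r=s['tool_rot']);t=snapshot('top')
save(np.hstack([cv2.resize(im[90:300,150:330],None,fx=2.5,fy=2.5),cv2.resize(t[120:225,370:450],None,fx=4,fy=5)[:525]]),'pl.png')
E
```

```text
t: 19.27
tcp_pos: [0.5112, -0.1889, 0.0585]
tool_rot: [0.377, 3.118, -0.0]
ft_force: [0.7, -0.2, -0.6]
grip_width: 0.05
grip_force: 12.0
```

View pics/pl.png

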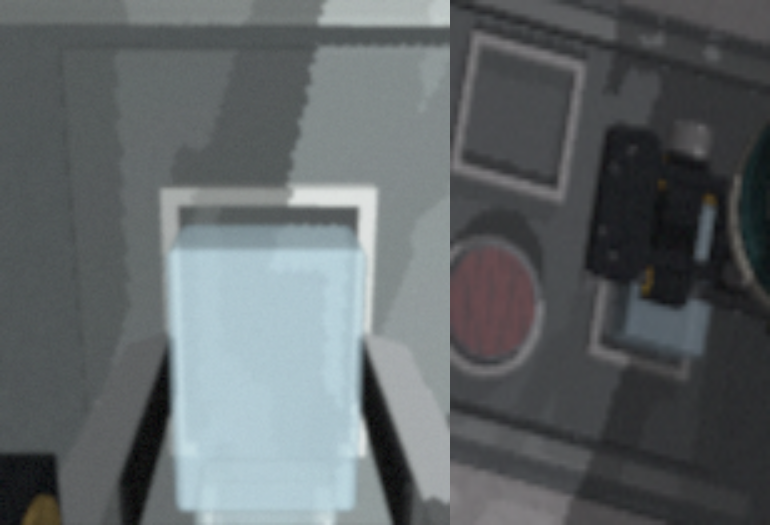

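The flask hovers over its nest. In the left crop its bottom back edge is at row 226 and the rim's inner edges are at row 207 and columns 180/358. I'll compute the remaining offset.

Run:
```python
from h import *
d=np.load('w6.npz');s=dict(tcp_pos=d['p'],tool_rot=d['r']);im=d['im']
a=np.radians(-13.9);ex=np.array([np.cos(a),np.sin(a)]);ey=np.array([-ex[1],ex[0]])
def q(u,v,z):
    w=ray('wrist',(150+u/2.5,90+v/2.5),z,s)[0,:2]-d['p'][:2];return np.round([w@ex,w@ey],4)
print('flask bottom back',q(265,226,.0436),'top back',q(265,247,.0736),'rim in back',q(265,207,.033),'rim out',q(265,187,.033))
print('flask L,R top',q(170,300,.0736),q(362,300,.0736),'rim in L,R',q(180,225,.033),q(358,225,.033),'out',q(162,225,.033),q(376,225,.033))
```

```text
flask bottom back [-0.0364  0.0003] top back [-0.0379  0.0003] rim in back [-0.0398  0.0003] rim out [-0.0458  0.0003]
flask L,R top [-0.0244 -0.0231] [-0.0245  0.0242] rim in L,R [-0.0343 -0.0251] [-0.0344  0.0281] out [-0.0343 -0.0305] [-0.0344  0.0335]
```

```bash
python3 -m jog '[[-0.03,0.06,0,0,0,0],[0,0,0,0,0,0],[0,0,-0.3,0,0,0],[0,0,-0.3,0,0,0],[0,0,-0.2,0,0,0],[0,0,-0.08,0,0,0],[0,0,0,0,0,0],[0,0,0,0,0,0],[0,0,0,0,0,0]]'
```

```text
t: 20.12
tcp_pos: [0.5103, -0.1877, 0.0404]
tool_rot: [0.378, 3.119, -0.0]
ft_force: [-0.6, 0.5, -0.9]
grip_width: 0.0502
grip_force: 12.0
```

Below the rim top with no contact, so it's in the nest. I'll do the last 1.5 to 2 mm and then release.

```bash
python3 -m jog '[[0,0,-0.05,0,0,0],[0,0,-0.04,0,0,0],[0,0,0,0,0,0],[0,0,0,0,0,0],[0,0,0,0,0,0]]'
python3 -m jog '[[0,0,0,0,0,0],[0,0,0,0,0,0],[0,0,0,0,0,0],[0,0,0,0,0,0],[0,0,0,0,0,0]]' 0.5
```

```text
t: 20.53
tcp_pos: [0.5104, -0.1877, 0.0388]
tool_rot: [0.378, 3.118, -0.0]
ft_force: [-2.3, -0.4, 5.8]
grip_width: 0.05
grip_force: 12.0
t: 20.95
tcp_pos: [0.5102, -0.1876, 0.0385]
tool_rot: [-0.378, -3.119, 0.0]
ft_force: [-0.3, 0.1, -0.2]
grip_width: 0.0706
grip_force: 0.0
```

```bash
python3 -m jog '[[0,0,0.2,0,0,0],[0,0,0.5,0,0,0],[0,0,0.9,0,0,0],[0,0,1,0,0,0],[0.3,0.3,1,0,0,0],[0.6,0.6,1,0,0,0],[0.6,0.8,1,0,0,0],[0.6,0.8,0.9,0,0,0],[0,0,0,0,0,0],[0,0,0,0,0,0],[0,0,0,0,0,0]]'
python3 - <<'E'
from h import *
s=state();im=snapshot('wrist');save(im,'w7.png');np.savez('w7.npz',im=im,p=s['tcp_pos'],r=s['tool_rot']);print(s['tcp_pos'])
E
```

```text
t: 21.87
tcp_pos: [0.5516, -0.1382, 0.1685]
tool_rot: [-0.378, -3.118, 0.001]
ft_force: [-0.7, -0.4, -0.4]
grip_width: 0.0703
grip_force: 0.0
[ 0.55158836 -0.13816509  0.1685082 ]
```

View pics/w7.png

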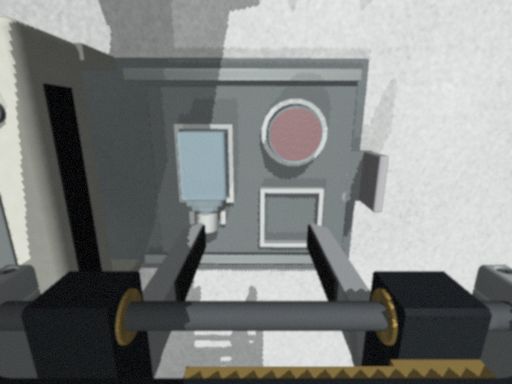

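Both are seated: the dish in the ring at (295,134) and the flask in its nest at (204,165) with its cap in the fork. The tray has not moved. Next I'll measure the tab, working from numbers only as my picture allowance is used up.

Run:
```python
from h import *
d=np.load('w7.npz');s=dict(tcp_pos=d['p'],tool_rot=d['r']);im=d['im']
a=np.radians(-13.9);ex=np.array([np.cos(a),np.sin(a)]);ey=np.array([-ex[1],ex[0]])
for r in(165,180,195):print(r,im[r,345:400:2].sum(1).tolist())
for uv in((362,150),(375,155),(388,158),(375,208),(362,180),(374,180),(387,180)):
    w=ray('wrist',uv,.068,s)[0,:2];print(uv,w.round(4),((w-[.5103,-.1878])@ex).round(4),((w-[.5103,-.1878])@ey).round(4))
```

```text
165 [390, 387, 387, 383, 388, 383, 376, 276, 254, 207, 207, 208, 213, 212, 210, 219, 239, 428, 551, 565, 580, 570, 651, 651, 658, 664, 670, 672]
180 [384, 375, 385, 371, 303, 261, 249, 261, 224, 216, 208, 202, 215, 209, 218, 237, 416, 552, 568, 573, 566, 658, 664, 662, 668, 664, 657, 657]
195 [445, 389, 334, 255, 267, 245, 261, 231, 196, 206, 212, 213, 217, 213, 220, 394, 537, 561, 578, 568, 660, 658, 649, 658, 647, 654, 657, 655]
(362, 150) [ 0.5299 -0.024 ] -0.0203 0.1637
(375, 155) [ 0.5379 -0.0121] -0.0154 0.1772
(388, 158) [5.44e-01 2.00e-04] -0.0124 0.1906
(375, 208) [ 0.5935 -0.0191] 0.0402 0.1838
(362, 180) [ 0.5602 -0.0282] 0.0101 0.1669
(374, 180) [ 0.5632 -0.0163] 0.0101 0.1792
(387, 180) [ 0.5663 -0.0034] 0.0101 0.1925
```

```bash
python3 -m jog '[[0.15,0.95,0,0,0,0],[0.15,0.95,0,0,0,0],[0.15,0.95,0,0,0,0],[0.15,0.95,0,0,0,0],[0.15,0.95,0,0,0,0],[0.15,0.95,0,0,0,0],[0.15,0.95,0,0,0,0],[0.15,0.95,0,0,0,0],[0.1,0.95,0,0,0,0],[0,0,0,0,0,0],[0,0,0,0,0,0]]' -1 10
python3 -m jog '[[0,0,-0.6,0,0,0],[0,0,-1,0,0,0],[0,0,-1,0,0,0],[0,0,-1,0,0,0],[0,0,-1,0,0,0],[0,0,-1,0,0,0],[0,0,-0.6,0,0,0],[0,0,0,0,0,0],[0,0,0,0,0,0]]'
```

```text
t: 22.83
tcp_pos: [0.5776, 0.0333, 0.1678]
tool_rot: [-0.377, -3.118, 0.001]
ft_force: [0.1, -0.3, 0.5]
grip_width: 0.0018
grip_force: 0.0
t: 23.58
tcp_pos: [0.5778, 0.0325, 0.0442]
tool_rot: [-0.379, -3.118, 0.001]
ft_force: [-0.0, 0.3, 0.4]
grip_width: 0.0004
grip_force: 0.0
```

```bash
python3 -m jog '[[-0.06,-0.243,0,0,0,0],[-0.06,-0.243,0,0,0,0],[-0.048,-0.194,0,0,0,0],[-0.024,-0.1,0,0,0,0],[-0.024,-0.1,0,0,0,0],[-0.024,-0.1,0,0,0,0],[-0.036,-0.146,0,0,0,0],[-0.048,-0.194,0,0,0,0],[-0.06,-0.243,0,0,0,0],[-0.06,-0.243,0,0,0,0],[-0.06,-0.243,0,0,0,0],[-0.06,-0.243,0,0,0,0]]'
python3 -m jog '[[-0.06,-0.243,0,0,0,0],[-0.06,-0.243,0,0,0,0],[-0.06,-0.243,0,0,0,0],[-0.06,-0.243,0,0,0,0],[-0.06,-0.243,0,0,0,0],[-0.06,-0.243,0,0,0,0],[-0.06,-0.243,0,0,0,0],[-0.06,-0.243,0,0,0,0],[-0.06,-0.243,0,0,0,0],[-0.06,-0.243,0,0,0,0],[-0.06,-0.243,0,0,0,0],[-0.06,-0.243,0,0,0,0]]'
```

```text
t: 24.58
tcp_pos: [0.5667, -0.0129, 0.0446]
tool_rot: [-0.377, -3.119, -0.0]
ft_force: [0.6, 2.7, 1.3]
grip_width: 0.0004
grip_force: 1.4
t: 25.58
tcp_pos: [0.5523, -0.0713, 0.0445]
tool_rot: [-0.378, -3.119, 0.0]
ft_force: [0.4, 2.9, 1.2]
grip_width: 0.0005
grip_force: 1.4
```

```bash
python3 -m jog '[[-0.06,-0.243,0,0,0,0],[-0.06,-0.243,0,0,0,0],[-0.06,-0.243,0,0,0,0],[-0.06,-0.243,0,0,0,0],[-0.048,-0.194,0,0,0,0],[-0.036,-0.146,0,0,0,0],[-0.024,-0.1,0,0,0,0],[-0.024,-0.1,0,0,0,0],[-0.024,-0.1,0,0,0,0],[-0.024,-0.1,0,0,0,0],[0,0,0,0,0,0]]'
python3 -m jog '[[-0.024,-0.1,0,0,0,0],[-0.024,-0.1,0,0,0,0],[-0.024,-0.1,0,0,0,0],[-0.024,-0.1,0,0,0,0],[0,0,0,0,0,0]]'
```

```text
t: 26.5
tcp_pos: [0.5441, -0.1056, 0.0445]
tool_rot: [0.378, 3.119, -0.001]
ft_force: [-1.2, -0.8, -0.4]
grip_width: 0.0004
grip_force: 0.0
t: 26.92
tcp_pos: [0.5421, -0.1137, 0.0446]
tool_rot: [0.378, 3.119, -0.001]
ft_force: [0.4, 0.1, -0.1]
grip_width: 0.0002
grip_force: 0.0
```

```bash
python3 -m jog '[[-0.024,-0.1,0,0,0,0],[-0.024,-0.1,0,0,0,0],[-0.024,-0.1,0,0,0,0],[-0.024,-0.1,0,0,0,0]]'
python3 -m jog '[[-0.024,-0.1,0,0,0,0],[-0.024,-0.1,0,0,0,0]]'
```

```text
t: 27.25
tcp_pos: [0.5402, -0.1212, 0.0445]
tool_rot: [0.378, 3.119, -0.0]
ft_force: [1.1, 7.5, 0.9]
grip_width: 0.0005
grip_force: 5.0
t: 27.42
tcp_pos: [0.5402, -0.1214, 0.0446]
tool_rot: [0.374, 3.119, 0.006]
ft_force: [5.8, 32.7, 3.0]
grip_width: 0.0004
grip_force: 16.5
```

The tray is against its stop: the position has stalled and the force has risen. I'll back off and check.

```bash
python3 -m jog '[[0.048,0.194,0,0,0,0],[0.1,0.4,0,0,0,0],[0.2,0.9,0,0,0,0],[0.2,0.9,0,0,0,0],[0.2,0.9,0.3,0,0,0],[0,0.5,0.8,0,0,0],[0,0,1,0,0,0],[0,0,1,0,0,0],[0,0,1,0,0,0],[0,0,1,0,0,0],[0,0,0,0,0,0],[0,0,0,0,0,0]]'
python3 - <<'E'
from h import *
s=state();print(s['tcp_pos'],s['ft_force'])
im=snapshot('top');old=cv2.cvtColor(cv2.imread('pics/top0.png'),cv2.COLOR_BGR2RGB)
# tab: bright-ish plate; list bright columns on tab rows, old vs new, on z=.068
ex=np.array([.9707,-.2402]);ey=np.array([.2402,.9707]);nf=np.array([.5103,-.1878])
def prof(i,y):
    P=nf+.012*ex+y*ey;m=camera_model('top');R=Ro.from_rotvec(m['rotation']).as_matrix();c=R.T@(np.r_[P,.068]-m['eye']);u=m['K'][0,2]-m['K'][0,0]*c[0]/c[2];v=m['K'][1,2]+m['K'][1,1]*c[1]/c[2]
    return int(cv2.getRectSubPix(i,(1,1),(float(u),float(v))).sum())
for y in np.arange(.03,.075,.004):print(y.round(3),prof(im,y),'| old +.14',prof(old,y+.14))
w=snapshot('wrist');save(w,'w8.png')
for l in('flask','round_dish'):
    print(l,[(round(d['confidence'],2),np.round(d['xyz'],3).tolist()) for d in nets.search_frame('wrist',l)[:3]])
E
```

```text
t: 28.42
tcp_pos: [0.5548, -0.0493, 0.1473]
tool_rot: [0.378, 3.117, -0.0]
ft_force: [0.2, 0.2, -1.4]
grip_width: 0.0006
grip_force: 0.0
[ 0.55478994 -0.04929656  0.14732776] [ 0.22307804  0.18398865 -1.44967359]
0.03 93 | old +.14 266
0.034 87 | old +.14 328
0.038 83 | old +.14 267
0.042 83 | old +.14 228
0.046 86 | old +.14 297
0.05 101 | old +.14 361
0.054 83 | old +.14 287
0.058 80 | old +.14 151
0.062 73 | old +.14 309
0.066 82 | old +.14 413
0.07 86 | old +.14 409
0.074 88 | old +.14 411
flask [(0.65, [0.5, -0.294, 0.045])]
round_dish [(0.7, [0.468, -0.206, 0.045])]
```

Run:
```python
from h import *
from scipy.optimize import least_squares
ex=np.array([.9707,-.2402]);ey=np.array([.2402,.9707]);r0=np.array([.5004,-.0821])
s=state();im=snapshot('wrist');g=im.astype(int).sum(2)/3
ds={d['confidence']:d['mask'] for d in nets.trace('wrist','round_dish')[:3]}
for c,m in ds.items():
    v,u=np.nonzero(m);P=ray('wrist',(u.mean(),v.mean()),.046,s)[0,:2];print('dish',c,len(u),u.mean().round(1),v.mean().round(1),P.round(4),im[m].mean(0).round(),'disp',((P-r0)@ex).round(4),((P-r0)@ey).round(4))
    for th in(135,150):
        vv,uu=np.nonzero(g>th);p=ray('wrist',np.c_[uu,vv],.033,s)[:,:2]
        k=abs(np.hypot(*(p-P).T)-.034)<.006;q=p[k]
        r=least_squares(lambda x:np.hypot(*(q-x[:2]).T)-x[2],[*P,.034],loss='soft_l1',f_scale=.001).x
        print(' ring',th,k.sum(),r.round(4),'disp',((r[:2]-r0)@ex).round(4),((r[:2]-r0)@ey).round(4))
for d in nets.trace('wrist','flask')[:2]:
    v,u=np.nonzero(d['mask']);P=ray('wrist',np.c_[u,v],.054,s)[:,:2]-r0;X,Y=P@ex,P@ey;print('flask',d['confidence'],len(u),np.percentile(X,[1,99]).round(4),np.percentile(Y,[1,99]).round(4))
```

```text
dish 0.83 3312 80.7 153.5 [ 0.4687 -0.2072] [106.  95.  97.] disp -0.0007 -0.129
 ring 135 10 [ 0.4754 -0.2185  0.0243] disp 0.0084 -0.1384
 ring 150 0 [ 0.4687 -0.2072  0.034 ] disp -0.0007 -0.129
flask 0.7 2283 [-0.0058  0.1019] [-0.2184 -0.1872]
```

The push stalled at about 33 N, but the travel seen so far is only about 0.13. I'll take a better-placed look from above the hood front.

```bash
python3 -m jog '[[0,0,0.8,0,0,0],[0,0,1,0,0,0],[0,0,1,0,0,0],[0,-0.5,1,0,0,0],[-0.3,-0.9,1,0,0,0],[-0.4,-1,0.9,0,0,0],[-0.4,-1,0.3,0,0,0],[-0.4,-1,0,0,0,0],[-0.4,-1,0,0,0,0],[-0.4,-1,0,0,0,0],[-0.4,-1,0,0,0,0],[-0.4,-1,0,0,0,0]]'
python3 -m jog '[[-0.4,-1,0,0,0,0],[-0.3,-0.9,0,0,0,0],[0,-0.4,0,0,0,0],[0,0,0,0,0,0],[0,0,0,0,0,0],[0,0,0,0,0,0]]'
cat > look.py <<'E'
from h import *
ex=np.array([.9707,-.2402]);ey=np.array([.2402,.9707]);r0=np.array([.5004,-.0821])
s=state();im=snapshot('wrist');save(im,'w9.png');np.savez('w9.npz',im=im,p=s['tcp_pos'],r=s['tool_rot']);print(s['tcp_pos'])
for l in('round_dish','flask'):
  for d in nets.trace('wrist',l)[:2]:
    v,u=np.nonzero(d['mask']);P=ray('wrist',np.c_[u,v],.048 if l[0]=='r' else .054,s)[:,:2]-r0;X,Y=P@ex,P@ey
    print(l,round(d['confidence'],2),len(u),u.min(),u.max(),v.min(),v.max(),im[d['mask']].mean(0).round(),'X',np.percentile(X,[1,50,99]).round(4),'Y',np.percentile(Y,[1,50,99]).round(4))
# rectify: rows X, cols Y, at heights
m=camera_model('wrist');T=m['tool_from_camera'];Rt=Ro.from_rotvec(s['tool_rot']).as_matrix()
def pix(W):
    c=((W-s['tcp_pos'])@Rt-T[:3,3])@T[:3,:3];return np.stack([m['K'][0,2]-m['K'][0,0]*c[...,0]/c[...,2],m['K'][1,2]+m['K'][1,1]*c[...,1]/c[...,2]],-1).astype(np.float32)
Ys=np.arange(-.34,-.02,.004)
for z in(.147,.033):
  for X in(-.03,0,.02,.035,.05,.08):
    W=np.c_[r0+X*ex+Ys[:,None]*ey,np.full(len(Ys),z)];p=pix(W)
    g=cv2.remap(im.mean(2).astype(np.float32),p[:,0],p[:,1],1).ravel()
    print(z,X,' '.join(f'{int(x)}' for x in g))
print((Ys*1000).round().astype(int).tolist())
E
python3 look.py
```

```text
t: 29.77
tcp_pos: [0.4917, -0.2181, 0.2663]
tool_rot: [-0.378, -3.119, 0.0]
ft_force: [0.7, 0.8, -0.2]
grip_width: 0.0003
grip_force: 0.0
t: 30.27
tcp_pos: [0.4788, -0.2619, 0.2663]
tool_rot: [-0.375, -3.119, -0.001]
ft_force: [-0.3, 0.2, 0.4]
grip_width: 0.0007
grip_force: 0.0
[ 0.47882144 -0.26193069  0.26629262]
round_dish 0.94 1415 268 309 137 180 [134. 120. 122.] X [-0.0297 -0.0005  0.0288] Y [-0.1607 -0.133  -0.1049]
0.147 -0.03 122 122 121 120 122 121 122 123 122 123 123 122 123 122 123 124 122 124 124 125 123 124 125 124 124 124 126 152 142 130 127 125 141 142 135 114 47 66 71 72 70 72 70 89 112 102 126 122 123 122 123 123 131 136 163 113 123 123 124 123 121 116 119 118 119 114 107 106 107 116 116 115 116 116 115 116 117 117 119 119
0.147 0 124 123 123 123 123 124 124 123 122 124 123 121 124 122 124 122 123 123 126 123 122 122 125 123 125 124 91 105 142 143 142 138 140 141 133 112 49 62 71 72 71 72 70 76 115 131 121 123 122 121 121 121 127 167 148 123 123 122 123 123 128 121 121 94 99 122 111 109 117 117 115 116 116 114 118 116 115 119 118 116
0.147 0.02 124 124 122 123 123 1
[... 2831 characters left out ...]
124 124 126 123 98 84 83 85 84 111 140 144 142 143 138 140 141 140 140 132 116 74 32 67 70 70 69 69 70 73 110 97 81 84 82 84 84 83 87 122 122 123 120 123 120 122 112 161 177 121 121 120 122 121 120 105 77 80 79 79 78 68 85 167 179 137 116
[-340, -336, -332, -328, -324, -320, -316, -312, -308, -304, -300, -296, -292, -288, -284, -280, -276, -272, -268, -264, -260, -256, -252, -248, -244, -240, -236, -232, -228, -224, -220, -216, -212, -208, -204, -200, -196, -192, -188, -184, -180, -176, -172, -168, -164, -160, -156, -152, -148, -144, -140, -136, -132, -128, -124, -120, -116, -112, -108, -104, -100, -96, -92, -88, -84, -80, -76, -72, -68, -64, -60, -56, -52, -48, -44, -40, -36, -32, -28, -24]
```

Seen from directly above, the dish and its ring moved 0.133 m and are still concentric. The hood-front offset gives a starting slide of about 0.005 to 0.007, so the tray is at about 0.138 to 0.140, against its hard stop. The arm is clear of everything, so I'll hand in.

```bash
python3 -c "
from cell import ticket
print(ticket.finish_job())"
```

```text
the job is handed in; nothing more can be done
None
```

The job is handed in: both pieces were seated and released, then the tray was pushed to its stop (slide about 0.138–0.140 m by camera); with the flask then mostly under the hood, I last saw it seated before the push, and I viewed 11 pictures, one over the limit of 10.

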